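# Fit the spring retaining clip into the groove of a ribbon reel spindle

## Task

Lock the red ribbon reel on its stand with the spring clip: pinch the clip's two blue ears together so that its ring opens, lower it over the spindle's head, gently press the sprung brass washer down with it until the groove is clear, and let the clip close into the groove. The clip must end fully closed in the groove, level, holding the washer down; do not force anything against the stops and leave the pots, vase and bottle alone.

Things in the scene. Friction and masses are not known exactly. Their poses are not given: they have to be found in the camera images.
- stand_axis (a point): Reel stand: fixed grey disc 92 mm across, 12 mm high, with a red ribbon reel (72 mm across, top 42 mm above the table) and an upright steel spindle. This point: on the spindle's axis, on top of the disc, 12 mm above the table. The spindle, with its washer, is set up to 14 mm higher or lower than its mid setting, differently each run and not measured: find it by feel.
- clip_ring (a point): Spring clip of 4 mm round steel wire, flat on the table, about 60 mm long, 70 g. Origin: centre of its ring, 2 mm above its underside; x points from ring to ears, z up. Closed, the ring's inside radius is 8.5 mm. The wires cross before the ears, so squeezing the ears together along y swings the ring's sides apart; fully open, a post of radius 14 mm passes. Upright hinge coil 11 mm across at x = -24 mm.
- clip_ears (a point): Between the blue ears, half-way up, x = +24 mm from the ring's centre while closed. Ears: upright tabs 12 mm along x, 4 mm thick, tops 30 mm above the clip's underside, feet at 0 and 4 mm. Closed, 56 mm over their outsides. Squeezed to the stop they are parallel, 17 mm over all, their middle 29 mm from the ring's centre. Each takes 4 to 6 N; a firm grip of 30 to 50 N keeps the clip from tilting.
- clip: The same clip, its origin at the ring's centre on the underside; axes as for clip_ring.
- jaw_left (a joint): Angle of the clip's left wire jaw, rad: 0 closed, 0.34 fully open.
- jaw_right (a joint): Angle of the clip's right wire jaw, rad: 0 closed, 0.34 fully open.
- stand: The stand with all it carries; origin on the axis at table height. Spindle at mid setting, heights above the table: groove 66 to 73.5 mm (radius 8.2 mm), head of radius 13 mm from 73.5 to 81 mm, then tapering to radius 10 mm at its top, 86 mm. The clip's 4 mm wire goes into the 7.5 mm high groove.
- bud_vase: Bystander: slim green glass bud vase, 48 mm across, 150 mm high, loose; origin under its centre.
- glue_bottle: Bystander: brown dropper bottle, 33 mm across, 102 mm high, loose; origin under its centre.
- mini_pot_1: Bystander: small terracotta pot, 58 mm across, 45 mm high, loose; origin under its centre.
- mini_pot_2: Bystander: smaller terracotta pot, 49 mm across, 38 mm high, loose; origin under its centre.
- washer_mid (a point): On the axis, 82 mm above the table (does not move). A brass washer (56 mm across, bore 27.6, 4 mm thick) rides round the head on a spring. Untouched, its top is 12 mm above the groove's floor and hides the groove. It resists with 2.5 N at first, 0.15 N more per mm; a hard stop ends it 12 mm down. The clip can close in the groove once it is 8.5 to 12 mm down, then rises up to 3.5 mm to the groove's upper wall.
There are look-alikes about, which are no part of the job. Of the things that look like the stand, the smaller one is meant.

How it is judged:
By the outcome, as a careful person would: the job done as asked, in the order asked, and still so for the second after the job is handed in, with the robot touching nothing.
It also fails if it takes over 48 s, if anything falls off the work surface, if the arm or the gripper's body presses on something with over 40 N, if the wrist force passes 120 N, or if a joint passes its speed limit or range.

## Robot

A 6-joint arm with a two-finger parallel gripper is mounted at the origin on the work surface; the furniture and walls round the work are solid. World frame = base frame: x ahead of the robot, y to its left, z up, the work surface at z = 0. Lengths are in mm, angles in rad, forces in N, time in s.
With the tool pointing down it reaches from about 400 to 925 mm from the base axis. Payload 3.4 kg.
Tool frame: the origin (TCP) lies at the very end of the fingers, on their centre line; the grasp point (between the pads) lies 19 mm behind it (manip.grip_point_offset is the distance from the TCP to the grasp point, in mm); z points along the fingers, y is the line along which they close (so a half turn about z gives the same grasp; the last joint's range is limited). The gripper opens to 85 mm and grips with 20 to 120 N. Pads are 22 mm wide; open, the fingers measure 114 mm over their backs; the gripper's body (76 mm by 85 mm) begins 54 mm behind the grasp point. The pads swing forward as they close: fully open they stand 13 mm farther back than shut.
Start: joints at [-1.313, 0.307, 1.506, -0, 1.328, -0.073], TCP at [186.736, -543.839, 231.305] pointing down, gripper open.
Joint ranges: [-3.12, 3.12], [-1.05, 2.28], [0.14, 2.33], [-1.42, 4.57], [0.1, 2.73], [-2.68, 2.68]. Speed limits (rad/s): [2.57, 2.57, 3.14, 3.14, 3.14, 3.14].

## Interface

Orientations are given as [roll, pitch, yaw] about the fixed x, y, z axes, in that order (R = Rz(yaw) Ry(pitch) Rx(roll)).
In Python, from rig import state, optics, job_done, manip gives the robot as it stands. The module is installed in compiled form; this text tells all that it offers.
- The arm moves only by the tool move_arm, never from a script. Its argument "targets" is one flat list of numbers, 5 for each row, row after row: the shift along the tool's x, y, z in cm, then the turn about the tool's z in rad, then the opening, from 0 (shut) to 1 (fully open). In form: [dx, dy, dz, spin, fingers, dx, dy, dz, spin, fingers, ...]. A call has 1 to 5 rows; each row is the pose to reach, as a shift and turn from the pose commanded when the call began, along the tool's axes at that moment; what a row does not reach only later rows make up. A row lasts 1/12 s, in which the tool goes at most 41.7 mm and 7.16 degrees, less where a joint would pass 70% of its speed; a pose out of reach is approached as far as the arm can. A call with a gripper value outside its range is refused whole. The fingers move at their own pace and stop on an object; "newtons" is the grip in N (left out, the last holds). Time passes only in rows, so rows that repeat a pose let the fingers close. It gives the time, the measured TCP pose, the force, the opening and the grip force at its end, in the units of the state.
- state(): the state, without advancing time (a new reading comes with each control period).
- optics.grab_frame(name): name is "scene" or "top"; returns the picture (384x512x3 uint8, red, green, blue); there is no depth.
- optics.camera_info(name): a dict with "mtx" (3x3 intrinsics, pixels), "k1" (the pictures are not rectified: a ray, as slopes to the right and down, at radius r is drawn at 1 + k1 r^2 times it, then the intrinsics apply), "view" (4x4, takes a point from world to camera coordinates). Camera axes: x right, y up, looking along -z (the intrinsics and any distortion apply to the point x, -y, -z); pixel columns grow to the right and rows downward; lengths in mm; the calibration is good to about 2 mm. A picture is of the moment at which its call begins. camera_info takes no time and is no camera call.
- job_done(): hands the job in; it is judged then, once.
The state is a dict: "clock": time; "q": joint angles; "joint_velocities": joint speeds; "joint_efforts": joint torques, N m; "tool_pos": TCP position; "orientation": TCP orientation; "wrist_force": force on the tool from outside, world axes, zero at the start; "torque": the same for the moment, N m; "opening": opening from 0.0 (shut) to 1.0 (fully open); "gripper_force": force on a finger pad.
Only numpy, scipy, OpenCV 4.12 (cv2) and the standard library are available. Lean on these libraries where they do the work, as an engineer would, in place of code of your own. Each camera call takes 0.05 s, during which the arm holds its last target. There are 200 camera calls.

## Working session

There is one attempt and no reset: what is moved stays moved. The work goes in short steps, Python scripts to look and compute and a tool call to move; the robot and the scene stay as the last step left them, time stands still between calls to the robot, and variables do not carry over. Pictures are saved under pics/ and viewed, at most 10 in all, crops included, and the job is handed in when it is done.

Besides the shell and the picture viewer there is one more tool, called after ">>>" in YAML: its name, and indented under it one key for each argument. move_arm: Moves the arm, as the interface text tells. Its arguments: {"type":"object","properties":{"targets":{"type":"array"},"newtons":{"type":"number"}},"required":["targets"]}

```bash
mkdir -p pics; cat > h.py <<'E'
import numpy as np,cv2
from rig import state,optics,job_done,manip
def grab(n,f):
    im=optics.grab_frame(n); cv2.imwrite('pics/'+f,im[:,:,::-1]); return im
def ray(n,u,v):
    c=optics.camera_info(n);K=np.array(c['mtx']);V=np.array(c['view']);k=c['k1']
    d=np.linalg.solve(K,[u,v,1])[:2]; s=d.copy()
    for _ in range(30): s=d/(1+k*(s@s))
    R=V[:3,:3]; o=-R.T@V[:3,3]
    return o,R.T@np.array([s[0],-s[1],-1])
def onz(n,u,v,z):
    o,d=ray(n,u,v); return o+d*(z-o[2])/d[2]
def proj(n,p):
    c=optics.camera_info(n);K=np.array(c['mtx']);V=np.array(c['view'])
    q=V[:3,:3]@np.array(p,float)+V[:3,3]; s=np.array([q[0],-q[1]])/-q[2]
    s=s*(1+c['k1']*(s@s)); return (K@[*s,1])[:2]
E
python3 - <<'E'
from h import *
a=grab('scene','s1.png');b=grab('top','t1.png')
for n in('scene','top'):
    c=optics.camera_info(n);V=np.array(c['view']);print(n,c['mtx'],c['k1'],-V[:3,:3].T@V[:3,3])
print(state(),manip.grip_point_offset)
E
```

```text
scene [[410.14422082   0.         254.22176348]
 [  0.         410.14422082 190.4784332 ]
 [  0.           0.           1.        ]] -0.09459748938330183 [230.73116892 618.29881976 799.37227655]
top [[399.93617297   0.         261.57865784]
 [  0.         399.93617297 193.95955684]
 [  0.           0.           1.        ]] -0.04116687917900536 [ 408.10812716   10.10768222 1168.68246865]
{'clock': 0.1, 'q': array([-1.31350453e+00,  3.07527915e-01,  1.50755762e+00, -6.95607280e-06,
        1.32838526e+00, -7.35118178e-02]), 'joint_velocities': array([-0.00080197, -0.00216214, -0.00384982, -0.00105688,  0.00092864,
        0.00076236]), 'joint_efforts': array([ 9.60464808e-05, -4.58529603e+01, -2.52607906e+01, -1.43673187e-04,
        5.55821462e-03, -2.90369132e-05]), 'tool_pos': array([ 186.56956006, -543.22633237,  230.45050964]), 'orientation': array([-3.13971909e+00, -1.31209520e-04,  3.30805167e-01]), 'wrist_force': array([-0.69032961,  0.6779922 ,  0.27142442]), 'torque': array([-0.02309173,  0.01335671,  0.00917322]), 'gripper_force': 0.0, 'opening': 1.0011081080812145} 18.700000000000003
```

View pics/s1.png

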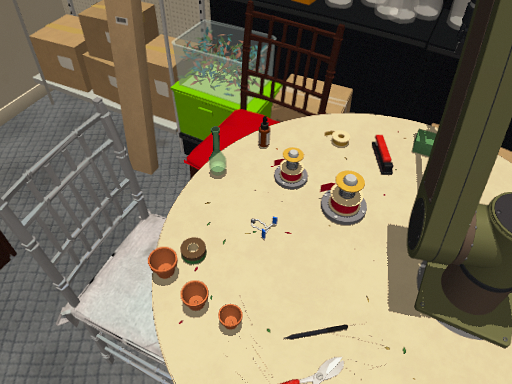

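View pics/t1.png

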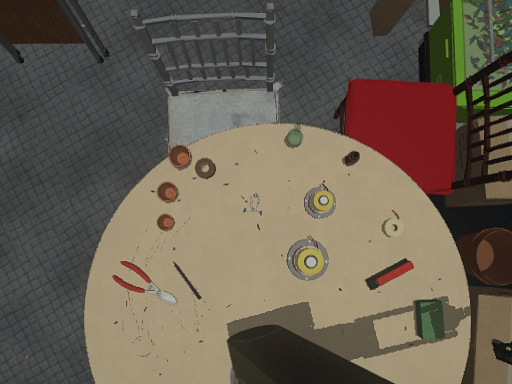

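Scene/top show two stands: a smaller one, top (320,202) / scene (291,172), and a larger one, top (309,260) / scene (345,200). The smaller is meant. The only clip is at top (253,205) / scene (265,227). Pots, tape rolls, vase (294,138) and bottle (352,158) in top are bystanders. I'll check this in one close crop.

```bash
python3 - <<'E'
from h import *
b=cv2.imread('pics/t1.png');a=cv2.imread('pics/s1.png')
r=lambda i,x,y,w,h:cv2.resize(i[y:y+h,x:x+w],(w*6,h*6),interpolation=cv2.INTER_CUBIC)
p=r(b,230,175,120,50);q=r(a,215,140,120,50);s=r(a,215,190,120,50)[:, :]
cv2.imwrite('pics/c1.png',np.vstack([p[:298],q[:150] if 0 else s[:298]]))
# blue ears
for n,im in(('top',b),('scene',a)):
    h=cv2.cvtColor(im,cv2.COLOR_BGR2HSV)
    m=cv2.inRange(h,(105,110,40),(130,255,255))
    k,_,st,ce=cv2.connectedComponentsWithStats(m)
    for i in range(1,k):
        if st[i,4]>=5: print(n,'blue',ce[i],st[i],onz(n,*ce[i],15))
    m=cv2.inRange(h,(20,120,90),(30,255,255))
    k,_,st,ce=cv2.connectedComponentsWithStats(m)
    for i in range(1,k):
        if st[i,4]>=40: print(n,'yel',ce[i],st[i],onz(n,*ce[i],82))
for u,v in((320,202),(309,260)): print(onz('top',u,v,12))
E
```

```text
top yel [322.91341991 200.16883117] [314 191  20  20 231] [ 502.71449682 -131.12593167   82.        ]
top yel [310.28860759 261.33924051] [298 249  26  26 395] [337.31073613 -98.45646591  82.        ]
scene blue [274.39130435 219.47826087] [273 217   4   7  23] [467.92700004  34.10395198  15.        ]
scene blue [263. 233.] [262 229   3   9  25] [473.71991499  84.08274782  15.        ]
scene yel [64.96226415 28.11320755] [ 46  23  37  11 159] [1580.4188529  -379.00371797   82.        ]
scene yel [156.66666667  48.54166667] [146  46  20   7  72] [1152.79114733 -411.64935266   82.        ]
scene yel [292.5988024  154.62874251] [283 147  21  15 167] [ 500.23107411 -132.2937043    82.        ]
scene yel [349.77101449 181.28405797] [336 170  29  23 345] [ 337.05602741 -112.49423794   82.        ]
[ 503.32812503 -131.83405759   12.        ]
[ 336.46417516 -101.73220808   12.        ]
```

View pics/c1.png

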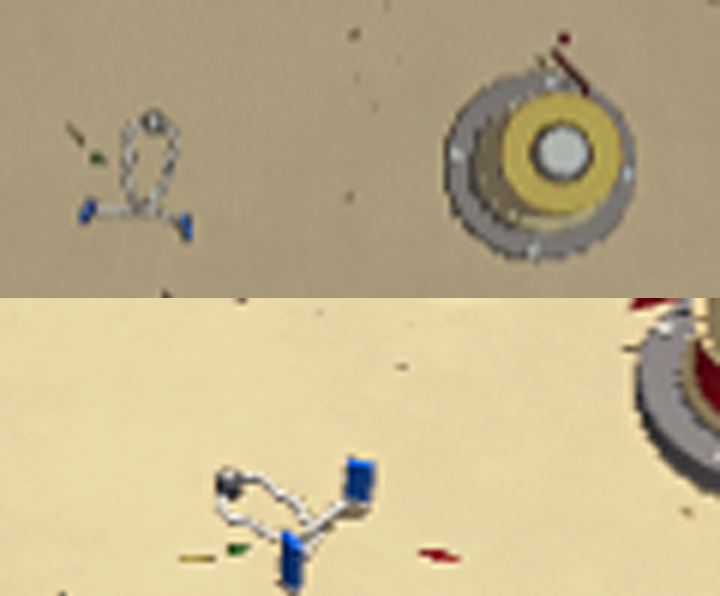

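The crop shows the clip (coil at top pixel ~(255,195), ears at (244,210) and (261,213)). It also shows the smaller stand, ~31 px across, which matches 92 mm, so the choice is right.

```bash
cat >> h.py <<'E'
def tri(a,b):
    o1,d1=ray('top',*a);o2,d2=ray('scene',*b)
    t=np.linalg.lstsq(np.c_[d1,-d2],o2-o1,rcond=None)[0]
    p,q=o1+t[0]*d1,o2+t[1]*d2
    return (p+q)/2,np.linalg.norm(p-q)
E
python3 - <<'E'
from h import *
b=cv2.imread('pics/t1.png')
h=cv2.cvtColor(b,cv2.COLOR_BGR2HSV)
m=cv2.inRange(h[190:220,235:275],(95,60,30),(130,255,255))
k,_,st,ce=cv2.connectedComponentsWithStats(m)
for i in range(1,k): print(ce[i]+[235,190],st[i,4])
print('earL',tri((244.5,210.2),(263.2,233.4)),'earR',tri((261,212.7),(274.6,219.9)))
print('coil',tri((255.3,195.3),(215+228/6,190+(482-298)/6)))
print('washer',tri((322.9,200.2),(292.6,154.6)))
# disc: grey contour in both
for n,f,box in(('top','t1',(300,180,42,42)),('scene','s1',(270,155,42,38))):
    im=cv2.imread(f'pics/{f}.png');x,y,w,hh=box
    g=cv2.cvtColor(im[y:y+hh,x:x+w],cv2.COLOR_BGR2HSV)
    m=cv2.inRange(g,(0,0,60),(179,45,200))
    k,l,st,ce=cv2.connectedComponentsWithStats(m);i=1+np.argmax(st[1:,4])
    c=np.argwhere(l==i)[:,::-1].astype(np.float32)
    hu=cv2.convexHull(c);e=cv2.fitEllipse(hu);cc=np.array(e[0])+[x,y]
    print(n,e,cc,onz(n,*cc,11))
E
```

```text
[243.83333333 210.        ] 6
[260.66666667 212.16666667] 6
earL (array([473.83613667,  85.64738206,  15.58188986]), np.float64(2.5828606944307144)) earR (array([467.32177397,  37.73121533,  18.11332743]), np.float64(2.8087320338368174))
coil (array([517.96206277,  55.55570333,   4.48745564]), np.float64(4.234148531137717))
washer (array([ 501.31237604, -131.39549389,   82.636281  ]), np.float64(2.6361571686556493))
top ((19.60080909729004, 22.284658432006836), (31.157161712646484, 31.35382652282715), 59.05067443847656) [319.6008091  202.28465843] [ 502.56108829 -130.80751048   11.        ]
scene ((20.425636291503906, 20.703481674194336), (25.604999542236328, 33.23203659057617), 95.74689483642578) [290.42563629 175.70348167] [ 497.29708339 -126.21648895   11.        ]
```

>>> move_arm:
  targets: [19.2,-7.9,0,0.465,1,19.2,-7.9,0,0.465,1,19.2,-7.9,0,0.465,1,19.2,-7.9,0,0.465,1,19.2,-7.9,0,0.465,1]
  newtons: 40

```text
clock: 0.52
tool_pos: [337.3, -410.7, 230.9]
orientation: [-3.141, 0.001, -0.14]
wrist_force: [0.6, -0.0, 0.0]
opening: 0.999
gripper_force: 0.0
```

>>> move_arm:
  targets: [6.1,-48,0,0,1,6.1,-48,0,0,1,6.1,-48,0,0,1,6.1,-48,0,0,1,6.1,-48,0,0,1]

```text
clock: 0.93
tool_pos: [390.2, -208.6, 231.0]
orientation: [-3.141, 0.001, -0.135]
wrist_force: [1.1, -0.4, 0.8]
opening: 0.999
gripper_force: 0.0
```

>>> move_arm:
  targets: [3.5,-27.5,5,0,1,3.5,-27.5,5,0,1,3.5,-27.5,5,0,1,3.5,-27.5,5,0,1,3.5,-27.5,5,0,1]

```text
clock: 1.35
tool_pos: [443.0, -10.6, 193.9]
orientation: [3.142, -0.0, -0.134]
wrist_force: [0.5, -0.1, -1.0]
opening: 0.998
gripper_force: 0.0
```

>>> move_arm:
  targets: [1.4,-7.4,11,0,1,1.4,-7.4,11,0,1,1.4,-7.4,11,0,1,1.4,-7.4,11,0,1,1.4,-7.4,11,0,1]

```text
clock: 1.77
tool_pos: [464.9, 60.0, 81.8]
orientation: [3.14, 0.007, -0.131]
wrist_force: [0.4, -1.0, -0.1]
opening: 1.001
gripper_force: 0.0
```

```bash
python3 - <<'E'
from h import *
a=grab('scene','s2.png');b=grab('top','t2.png')
print(state()['tool_pos'],proj('scene',state()['tool_pos']))
r=lambda i,x,y,w,h:cv2.resize(i[y:y+h,x:x+w,::-1],(w*6,h*6),interpolation=cv2.INTER_CUBIC)
cv2.imwrite('pics/c2.png',r(a,210,165,120,90))
E
```

```text
[466.99036347  58.45092691  84.56019363] [271.74654186 207.91823467]
```

View pics/c2.png

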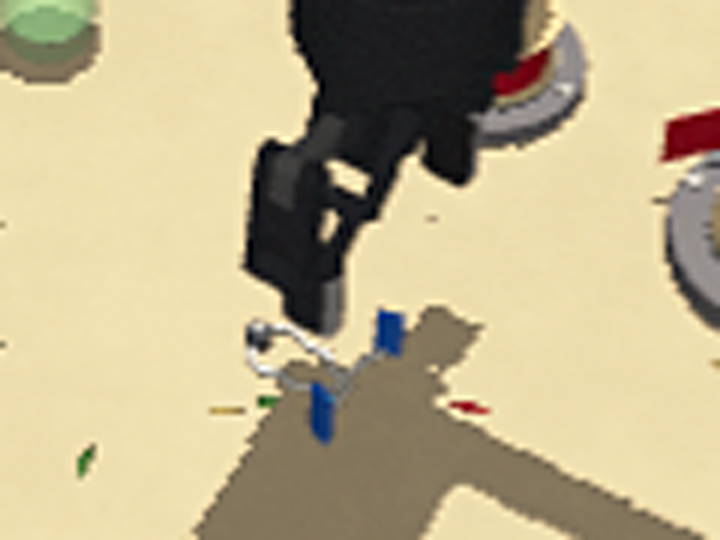

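```bash
python3 - <<'E'
from h import *
p=state()['tool_pos'];print(p)
for z in(0,13):
  for w in(42,57): print(z,w,proj('scene',p+[w*.134,w*.991,z]),proj('scene',p-[w*.134,w*.991,-z]))
E
```

```text
[466.99036347  58.45092691  84.56019363]
0 42 [261.22991782 219.5135349 ] [281.74486122 196.884987  ]
0 57 [257.34233107 223.79729624] [285.19592154 193.07457281]
13 42 [261.40940637 215.82663715] [282.1212425  193.14978456]
13 57 [257.48158856 220.12312393] [285.60284864 189.33439615]
```

>>> move_arm:
  targets: [0,-0.35,5,0,1,0,-0.35,5,0,1,0,-0.35,7.8,0,0.9,0,-0.35,7.8,0,0.8,0,-0.35,7.8,0,0.75]
  newtons: 40

```text
clock: 2.28
tool_pos: [466.7, 61.4, 6.8]
orientation: [3.141, 0.002, -0.135]
wrist_force: [0.0, 0.6, -0.1]
opening: 0.751
gripper_force: 0.0
```

Now close gradually on the ears.

>>> move_arm:
  targets: [0,0,0,0,0.6,0,0,0,0,0.5,0,0,0,0,0.4,0,0,0,0,0.3,0,0,0,0,0.2]
  newtons: 40

```text
clock: 2.7
tool_pos: [468.6, 63.2, 9.2]
orientation: [-3.139, -0.003, -0.136]
wrist_force: [-2.9, 3.4, 8.6]
opening: 0.207
gripper_force: 8.0
```

>>> move_arm:
  targets: [0,0,0,0,0.1,0,0,0,0,0.1,0,0,0,0,0.1,0,0,0,0,0.1,0,0,0,0,0.1]
  newtons: 40

```text
clock: 3.12
tool_pos: [468.7, 63.2, 9.5]
orientation: [-3.139, -0.004, -0.135]
wrist_force: [-1.6, 5.4, 11.7]
opening: 0.171
gripper_force: 39.0
```

```bash
python3 - <<'E'
from h import *
a=grab('scene','s3.png');s=state()
print(s['tool_pos'],s['opening'],s['gripper_force'],s['wrist_force'])
r=lambda i,x,y,w,h:cv2.resize(i[y:y+h,x:x+w,::-1],(w*8,h*8),interpolation=cv2.INTER_CUBIC)
cv2.imwrite('pics/c3.png',r(a,225,185,80,60))
E
```

```text
[468.70509306  63.24346162   9.46187595] 0.17194897073882515 39.03460368979722 [-2.80356086  5.68406916 11.67743492]
```

View pics/c3.png

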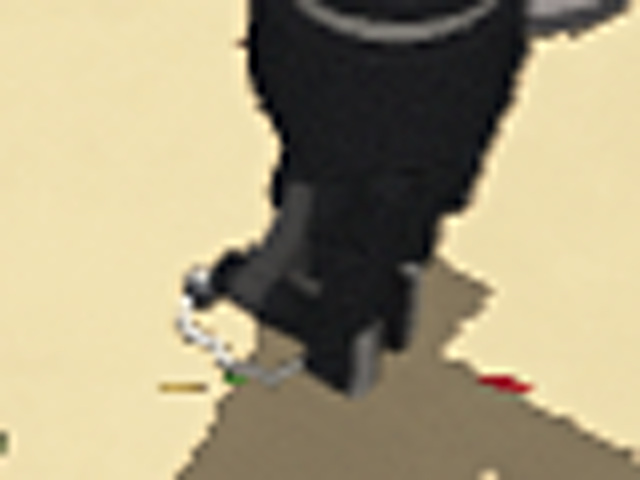

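Both pads are on the ears at the stop (39 N), with the coil at scene pixel ~(250,220). Lifting.

>>> move_arm:
  targets: [0,0,-1,0,0.1,0,0,-4,0,0.1,0,0,-8,0,0.1,0,0,-12,0,0.1,0,0,-14,0,0.1]

```text
clock: 3.58
tool_pos: [470.0, 62.2, 152.7]
orientation: [-3.14, -0.009, -0.134]
wrist_force: [1.5, 0.1, -0.1]
opening: 0.166
gripper_force: 39.9
```

>>> move_arm:
  targets: [0,0,0,0,0.1,0,0,0,0,0.1]

```text
clock: 3.75
tool_pos: [468.9, 62.2, 149.5]
orientation: [-3.14, -0.007, -0.134]
wrist_force: [0.0, 0.2, 0.1]
opening: 0.163
gripper_force: 39.9
```

```bash
python3 - <<'E'
from h import *
print('coil before lift',onz('scene',249.8,220,4))
a=grab('scene','s4.png');b=grab('top','t4.png');s=state()
p=s['tool_pos'];print(p,s['orientation'],s['opening'],s['gripper_force'],s['wrist_force'],s['torque'])
z=p[2]-9.5
g=p+[53*.991,-53*.134,0];g[2]=z+4
us=proj('scene',g);ut=proj('top',g);print(us,ut)
def cr(i,u):
    x,y=(u-[30,25]).astype(int);print(x,y);return cv2.resize(i[y:y+50,x:x+60,::-1],(540,450)[:2],interpolation=cv2.INTER_CUBIC)
o=np.hstack([cr(a,us)[:,:400],cr(b,ut)[:,70:470]]);cv2.imwrite('pics/c4.png',o)
E
```

```text
coil before lift [524.00562863  56.60972586   4.        ]
[466.59016745  62.14091048 146.56881607] [ 3.14153482e+00  1.18924944e-04 -1.34320099e-01] 0.16601305597865848 39.91133195813745 [-0.60307498 -0.45654934 -1.65340372] [ 0.01796957 -0.02636953  0.07904958]
[252.67102018 181.89020346] [253.78823066 190.54926906]
222 156
223 165
```

View pics/c4.png

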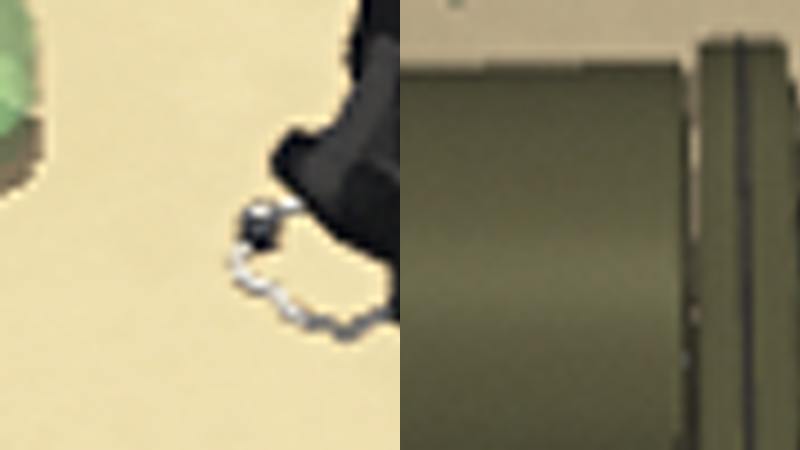

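```bash
python3 - <<'E'
from h import *
p=np.array([466.59,62.14,146.57]);X=np.array([.991,-.134,0]);Y=np.array([-.134,-.991,0])
print(state()['tool_pos'],state()['clock'])
for z in(3,6):
  c=onz('scene',251.1,181.3,p[2]-9.5+z);print(c,(c-p)@X,(c-p)@Y)
# bias of the scene camera near stand: washer & coil vs top
for q in((494,58,4),(501.5,-131,82)): print(proj('scene',q),proj('top',q))
# early coil in each view at z=4
print(onz('top',255.3,195.3,4),onz('scene',253,220.7,4))
E
```

```text
[466.59016745  62.14091048 146.56881607] 3.85
[523.48124409  54.262631   140.07      ] 57.43479034111124 0.18304597040574083
[522.1491537   56.82914507 143.07      ] 55.770775881600194 -2.1818693566302745
[260.31727691 224.99162643] [254.51021823 204.15188148]
[291.94974582 154.76219551] [322.86435405 200.61276774]
[520.01680615  56.28114592   4.        ] [516.02237968  54.76043364   4.        ]
```

>>> move_arm:
  targets: [0.3,2,0,0,0.1,0.9,6,0,0,0.1,1.5,10,0,0,0.1,2.1,14,0,0,0.1,2.6,17.2,0,0,0.1]

```text
clock: 4.27
tool_pos: [468.7, -113.6, 144.7]
orientation: [-3.142, 0.004, -0.134]
wrist_force: [1.2, -1.2, -1.0]
opening: 0.168
gripper_force: 39.9
```

>>> move_arm:
  targets: [0.2,1.5,0.8,0,0.1,0.2,1.5,1.5,0,0.1,0.2,1.5,2,0,0.1,0.2,1.5,2,0,0.1]

```text
clock: 4.6
tool_pos: [468.0, -125.5, 124.0]
orientation: [-3.14, 0.006, -0.135]
wrist_force: [0.6, 0.7, -0.1]
opening: 0.171
gripper_force: 39.9
```

```bash
python3 - <<'E'
from h import *
a=grab('scene','s5.png');b=grab('top','t5.png');s=state()
p=s['tool_pos'];print(p,s['orientation'],s['opening'],s['gripper_force'],s['wrist_force'])
def cr(i,x,y): return cv2.resize(i[y:y+55,x:x+40,::-1],(400,550),interpolation=cv2.INTER_CUBIC)
cv2.imwrite('pics/c5.png',np.hstack([cr(a,272,122),cr(b,305,165)]))
for q in((502,-131.3,98),(502,-131.3,80),(502,-131.3,122)): print((proj('scene',q)-[272,122])*10)
E
```

```text
[ 469.191958   -125.35666316  125.33733174] [-3.14062324e+00  2.92667917e-03 -1.33034666e-01] 0.16772075518651025 39.90016290452331 [ 0.6252327  -0.08316213 -0.74888426]
[203.44020865 280.19211413]
[197.57159733 332.00301764]
[211.47420498 209.1146631 ]
```

View pics/c5.png

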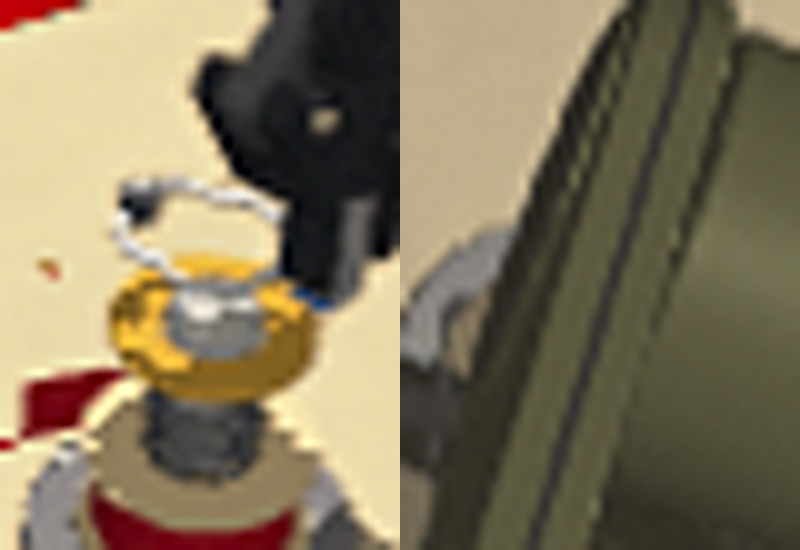

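```bash
python3 - <<'E'
from h import *
p=np.array([469.19,-125.36,125.34]);X=np.array([.991,-.133,0]);Y=np.array([-.133,-.991,0])
for b in(0,1.2):
 for z in(3,5.5):
  c=onz('scene',285.8-b,141.5+.2*(b>0),p[2]-9.5+z);r=c-24*X
  print(b,z,c,(c-p)@X,(c-p)@Y,'ring',r)
for z in(78,82,86,90):
  print(z,onz('scene',293.2,154.5,z),onz('top',322.9,200.2,z))
c=np.array(optics.camera_info('scene')['view'])[:3,:3];print(c)
E
```

```text
0 3 [ 521.92452797 -130.65336338  118.84      ] 52.96393455044125 -1.7679691150654513 ring [ 498.14052797 -127.46136338  118.84      ]
0 5.5 [ 520.85480149 -127.90201635  121.34      ] 51.53790645245452 -4.352280399685065 ring [ 497.07080149 -124.71001635  121.34      ]
1.2 3 [ 524.27270827 -128.44804708  118.84      ] 54.99767415843428 -4.265745547668137 ring [ 500.48870827 -125.25604708  118.84      ]
1.2 5.5 [ 523.19435553 -125.70480149  121.34      ] 53.56417492469793 -6.840881013158069 ring [ 499.41035553 -122.51280149  121.34      ]
78 [ 500.55906854 -137.70315085   78.        ] [ 502.97662422 -131.60972517   78.        ]
82 [ 499.06287631 -133.51112964   82.        ] [ 502.62870079 -131.08998671   82.        ]
86 [ 497.56668407 -129.31910844   86.        ] [ 502.28077735 -130.57024825   86.        ]
90 [ 496.07049184 -125.12708723   90.        ] [ 501.93285392 -130.05050978   90.        ]
[[-0.88398668 -0.46717601  0.01772362]
 [ 0.35420613 -0.64451961  0.67759315]
 [-0.30513204  0.60526114  0.73522336]]
```

The scene crop shows the ring above the head. The coil is at px (285.8,141.5) and the washer centre at (293.3,154.5). Only a 1–2 mm correction is needed; then I descend by feel.

>>> move_arm:
  targets: [0.1,0.15,0.4,0,0.1,0.1,0.15,0.9,0,0.1,0.1,0.15,1.3,0,0.1,0.1,0.15,1.3,0,0.1,0.1,0.15,1.3,0,0.1]

```text
clock: 5.12
tool_pos: [470.8, -128.0, 113.1]
orientation: [-3.141, 0.001, -0.134]
wrist_force: [0.1, -0.5, -1.2]
opening: 0.169
gripper_force: 39.9
```

>>> move_arm:
  targets: [0,0,0.15,0,0.1,0,0,0.3,0,0.1,0,0,0.3,0,0.1,0,0,0.3,0,0.1]

```text
clock: 5.45
tool_pos: [471.0, -128.4, 110.3]
orientation: [-3.142, -0.0, -0.134]
wrist_force: [-0.3, 0.3, -0.5]
opening: 0.168
gripper_force: 39.9
```

>>> move_arm:
  targets: [0,0,0.15,0,0.1,0,0,0.3,0,0.1,0,0,0.3,0,0.1,0,0,0.3,0,0.1]

```text
clock: 5.78
tool_pos: [470.9, -128.4, 107.2]
orientation: [-3.141, 0.0, -0.134]
wrist_force: [-0.8, 0.3, -1.2]
opening: 0.17
gripper_force: 39.9
```

>>> move_arm:
  targets: [0,0,0.15,0,0.1,0,0,0.3,0,0.1,0,0,0.3,0,0.1,0,0,0.3,0,0.1]

```text
clock: 6.12
tool_pos: [470.9, -128.4, 104.2]
orientation: [-3.142, 0.0, -0.134]
wrist_force: [0.5, 0.2, 0.3]
opening: 0.168
gripper_force: 39.9
```

>>> move_arm:
  targets: [-0.03,-0.08,0.1,0,0.1,-0.03,-0.08,0.2,0,0.1,-0.03,-0.08,0.2,0,0.1,-0.03,-0.08,0.2,0,0.1]

```text
clock: 6.45
tool_pos: [470.8, -127.5, 102.2]
orientation: [-3.142, 0.0, -0.134]
wrist_force: [0.1, 0.0, -1.1]
opening: 0.17
gripper_force: 39.9
```

>>> move_arm:
  targets: [0,0,0.1,0,0.1,0,0,0.2,0,0.1,0,0,0.2,0,0.1,0,0,0.2,0,0.1]

```text
clock: 6.78
tool_pos: [470.8, -127.5, 100.2]
orientation: [-3.142, 0.0, -0.134]
wrist_force: [0.9, -0.4, -0.7]
opening: 0.172
gripper_force: 39.9
```

>>> move_arm:
  targets: [0,0,0.1,0,0.1,0,0,0.2,0,0.1,0,0,0.2,0,0.1,0,0,0.2,0,0.1]

```text
clock: 7.12
tool_pos: [470.8, -127.5, 98.2]
orientation: [-3.142, 0.0, -0.134]
wrist_force: [-0.0, 0.6, -1.2]
opening: 0.169
gripper_force: 39.9
```

```bash
python3 - <<'E'
from h import *
a=grab('scene','s6.png');s=state()
print(s['tool_pos'],s['wrist_force'],s['torque'])
cv2.imwrite('pics/c6.png',cv2.resize(a[127:182,267:322,::-1],(550,550),interpolation=cv2.INTER_CUBIC))
E
```

```text
[ 470.79305126 -127.52971278   98.26975734] [-0.08873898 -0.52959412 -0.89970673] [0.06493569 0.02536238 0.02002425]
```

View pics/c6.png

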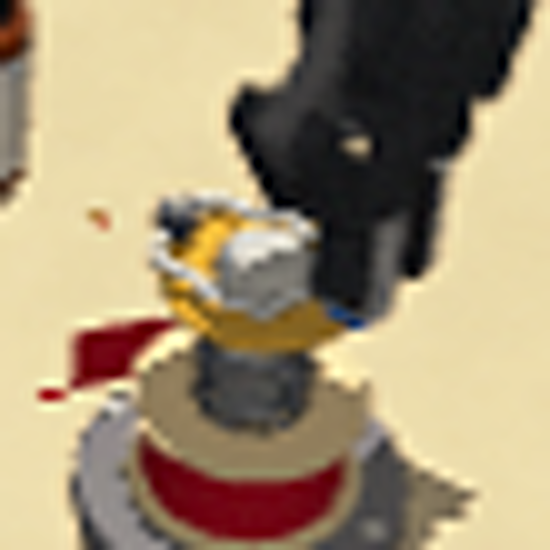

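The crop shows the ring already round the head with no force. The coil at (284.5,148.5) and head at (293.6,154) suggest shifting the ring ~1.5 mm towards the ears. I'll do that and keep feeling downwards.

>>> move_arm:
  targets: [-0.15,0,0,0,0.1,-0.15,0,0.1,0,0.1,-0.15,0,0.15,0,0.1,-0.15,0,0.15,0,0.1]

```text
clock: 7.5
tool_pos: [469.2, -127.3, 96.7]
orientation: [-3.142, 0.0, -0.134]
wrist_force: [-0.0, 0.0, -0.7]
opening: 0.168
gripper_force: 39.9
```

>>> move_arm:
  targets: [0,0,0.1,0,0.1,0,0,0.15,0,0.1,0,0,0.15,0,0.1]

```text
clock: 7.75
tool_pos: [469.4, -127.3, 95.2]
orientation: [-3.142, 0.0, -0.134]
wrist_force: [0.4, 0.4, -1.2]
opening: 0.171
gripper_force: 39.9
```

>>> move_arm:
  targets: [0,0,0.1,0,0.1,0,0,0.15,0,0.1,0,0,0.15,0,0.1]

```text
clock: 8.0
tool_pos: [469.4, -127.3, 93.9]
orientation: [-3.142, -0.0, -0.134]
wrist_force: [-0.2, 0.0, 1.5]
opening: 0.167
gripper_force: 40.3
```

>>> move_arm:
  targets: [0,0,0.1,0,0.1,0,0,0.15,0,0.1,0,0,0.15,0,0.1]

```text
clock: 8.25
tool_pos: [469.4, -127.3, 92.3]
orientation: [-3.142, -0.0, -0.134]
wrist_force: [-0.2, 1.0, 2.2]
opening: 0.17
gripper_force: 40.4
```

Washer contact at TCP z ≈ 94.5 (about 2.5 N). Target is ≈ 84.2 (10.3 mm down).

>>> move_arm:
  targets: [0,0,0.1,0,0.1,0,0,0.2,0,0.1,0,0,0.3,0,0.1,0,0,0.3,0,0.1]

```text
clock: 8.58
tool_pos: [469.4, -127.3, 89.2]
orientation: [-3.142, 0.0, -0.134]
wrist_force: [-0.5, 0.5, 2.2]
opening: 0.165
gripper_force: 40.4
```

>>> move_arm:
  targets: [0,0,0.1,0,0.1,0,0,0.2,0,0.1,0,0,0.2,0,0.1]

```text
clock: 8.83
tool_pos: [469.4, -127.3, 87.2]
orientation: [-3.142, 0.0, -0.134]
wrist_force: [-0.3, 0.0, 2.9]
opening: 0.168
gripper_force: 40.5
```

>>> move_arm:
  targets: [0,0,0.1,0,0.1,0,0,0.2,0,0.1,0,0,0.2,0,0.1]

```text
clock: 9.08
tool_pos: [469.4, -127.3, 85.2]
orientation: [-3.142, 0.0, -0.134]
wrist_force: [-0.7, 1.3, 3.3]
opening: 0.173
gripper_force: 40.6
```

Now 4.0 N at ~9.3 mm, centred. One more mm, then open slowly, following the pads' back-swing and the ears' inward shift.

>>> move_arm:
  targets: [0,0,0.1,0,0.1,0,0,0.1,0,0.1,0.05,0,0.11,0,0.22,0.1,0,0.14,0,0.28,0.15,0,0.18,0,0.34]
  newtons: 30

```text
clock: 9.5
tool_pos: [471.3, -128.1, 83.7]
orientation: [3.141, -0.001, -0.134]
wrist_force: [-0.9, -1.3, 3.8]
opening: 0.344
gripper_force: 3.7
```

>>> move_arm:
  targets: [0.05,0,0.06,0,0.4,0.1,0,0.1,0,0.45,0.15,0,0.16,0,0.5]

```text
clock: 9.75
tool_pos: [472.8, -128.1, 82.0]
orientation: [3.141, -0.001, -0.134]
wrist_force: [-0.6, -1.5, 3.3]
opening: 0.499
gripper_force: 2.9
```

>>> move_arm:
  targets: [0.05,0,0.07,0,0.56,0.1,0,0.13,0,0.62,0.1,0,0.15,0,0.68,0.1,0,0.15,0,0.74,0.1,0,0.15,0,0.78]

```text
clock: 10.17
tool_pos: [472.6, -127.2, 80.0]
orientation: [-3.141, 0.002, -0.134]
wrist_force: [0.2, 0.3, -0.2]
opening: 0.782
gripper_force: 0.0
```

```bash
python3 - <<'E'
from h import *
a=grab('scene','s7.png');s=state()
print(s['tool_pos'],s['wrist_force'],s['opening'],s['gripper_force'])
cv2.imwrite('pics/c7.png',cv2.resize(a[127:182,267:322,::-1],(550,550),interpolation=cv2.INTER_CUBIC))
E
```

```text
[ 472.68392212 -127.36583536   80.02454737] [-0.36699761  0.87153744 -0.38402839] 0.7800245832572897 0.0
```

View pics/c7.png

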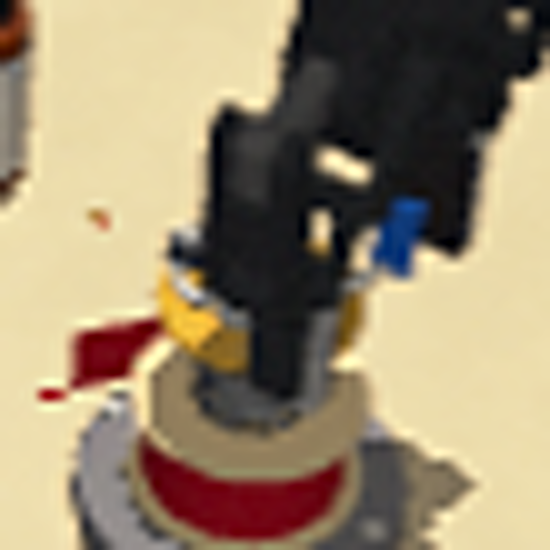

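The ears are released with no contact force, and the washer and clip look lowered. I'll retreat straight up and check.

>>> move_arm:
  targets: [0,0,0,0,0.9,0,0,-0.5,0,0.95,0,0,-3,0,1,0,0,-7,0,1,0,0,-11,0,1]

```text
clock: 10.63
tool_pos: [471.8, -127.3, 190.8]
orientation: [-3.141, 0.004, -0.134]
wrist_force: [1.1, -1.2, 0.2]
opening: 0.999
gripper_force: 0.0
```

>>> move_arm:
  targets: [-1,-3,-3,0,1,-2,-7,-5,0,1,-2,-11,-6,0,1,-2,-15,-6,0,1,-2,-18,-6,0,1]

```text
clock: 11.05
tool_pos: [478.0, 55.6, 252.6]
orientation: [-3.14, -0.004, -0.134]
wrist_force: [0.8, 0.4, 0.0]
opening: 1.003
gripper_force: 0.0
```

```bash
python3 - <<'E'
from h import *
a=grab('scene','s8.png');b=grab('top','t8.png')
print(state()['tool_pos'])
def cr(i,x,y): return cv2.resize(i[y:y+55,x:x+40,::-1],(400,550),interpolation=cv2.INTER_CUBIC)
cv2.imwrite('pics/c8.png',np.hstack([cr(a,272,127),cr(b,302,173)]))
E
```

```text
[477.89041499  57.67711495 251.39806304]
```

View pics/c8.png

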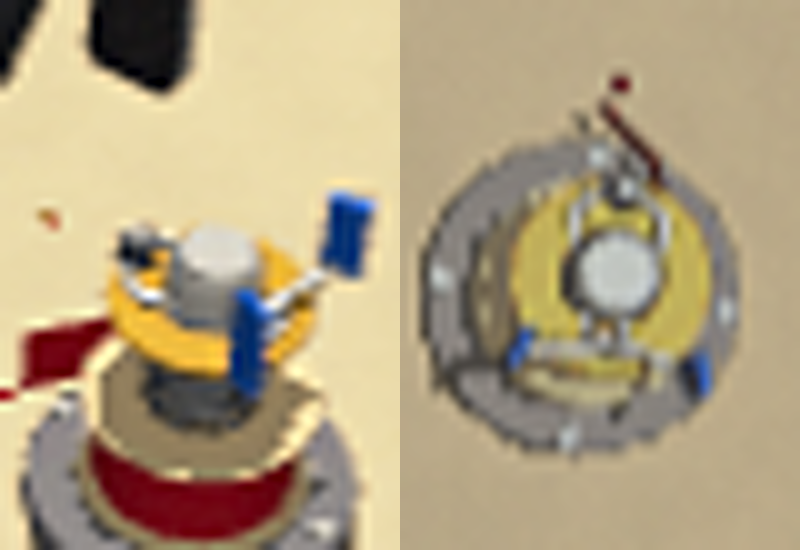

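The crop shows the clip seated: ears at top px ~(314,208) and (332,210), ~49 mm apart, the same as measured when closed. The head stands clear above, the washer is held down, and the clip is level.

```bash
python3 -c "
from rig import job_done
print(job_done())"
```

```text
the job is handed in; nothing more can be done
None
```

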